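# Lay an open slide box on its base and shut its lid

### The job

The open slide box has been left standing on its hinge side to dry, with its lid flat on the bench. Without grasping or lifting anything, push the standing tray over, away from its lid, so that it lies on its base where it stands, not shoved along the bench; then push the raised lid over and press it fully shut, and leave the other things alone.

Things in the scene. Friction and masses are not known exactly. Their poses are not given: they have to be found in the camera images.
- slide_box: open blue plastic slide box, 0.14-0.19 kg, loose: slotted tray 85 (x) x 180 (y) x 24 (z) mm, walls 2 mm, with a hinged lid. Origin: centre of the tray's underside. z: out of the hollow (up once it lies on its base), +x to the hinge side, y along the hinge. At the start it stands as an L: tray upright on its hinge side (x down, 85 mm tall), hollow and lid to any side
- slide_box_lid (a joint): hinge angle of that lid, rad: 0 shut, 1.57 square to the tray (as at the start), 1.92 its stop, fully open. Stiff hinge (0.024 N m): the lid stays where it is left and does not fall shut. Lid: plate 85 x 180 x 2 mm, at the start flat on the bench; shut, its top is 27 mm above the underside
- hinge (a point): middle of the hinge line between tray and lid, at x +44, y 0, z +24 mm of slide_box; on the bench at the start
- rim (a point): middle of the tray's rim on the side away from the hinge, at x -42, y 0, z +24 mm of slide_box; the top edge of the standing tray, 85 mm up. Pushed here, away from the lid, the tray first opens the hinge to its stop, then tips and brings the lid up; it falls on by itself only beyond about 45 degrees. Pushed the other way it would fold up upside down, which is wrong
- lip (a point): the small lip (32 mm wide) at the middle of the lid's free edge, 90 mm from the hinge line; shut, it stands 4 mm past the tray and 26 mm above the underside
- closed_box: the other blue slide box, closed and lying flat, 93 x 180 x 27 mm; bystander
- slide_pack: open white card pack of glass slides, 60 x 82 x 28 mm; bystander
- coplin_jar: round glass staining jar with a knobbed lid, 60 mm across and 108 mm tall; bystander
- wash_bottle: white squeeze wash bottle with a red spout, 65 x 96 x 200 mm; bystander
- forceps: steel forceps lying flat, 126 mm long; bystander
- marker_pen: marker pen lying flat, 135 mm long, 17 mm thick; bystander
- timer: white digital bench timer lying flat, 60 x 68 x 18 mm; bystander

How it is judged:
By the outcome, as a careful person would: the job done as asked, in the order asked, and still so for the second after the job is handed in, with the robot touching nothing.
It also fails if it takes over 58 s, if anything falls off the work surface, if the arm or the gripper's body presses on something with over 40 N, if the wrist force passes 120 N, or if a joint passes its speed limit or range.

### The arm

A 6-joint arm with a two-finger parallel gripper is mounted at the origin on a cart in front of the work surface, level with it; the furniture and walls round the work are solid. World frame = base frame: x ahead of the robot, y to its left, z up, the work surface at z = 0. Lengths are in m, angles in rad, forces in N, time in s.
With the tool pointing down it reaches from about 0.3 to 0.775 m from the base axis. Payload 14.6 kg.
Tool frame: the origin (TCP) lies at the centre of the arm's flange, where the gripper is bolted on; the fingertips stand 173 mm ahead of it and the grasp point (between the pads) lies 155 mm ahead of it; z points along the fingers, y is the line along which they close (so a half turn about z gives the same grasp; the last joint's range is limited). The gripper opens to 85 mm and grips with 20 to 120 N. Pads are 22 mm wide; open, the fingers measure 114 mm over their backs; the gripper's body (76 mm by 85 mm) begins 54 mm behind the grasp point. The pads swing forward as they close: fully open they stand 13 mm farther back than shut.
Start: joints at [-1.316, 0.3, 1.521, -0, 1.321, -0.067], TCP at [0.174, -0.522, 0.405] pointing down, gripper open.
Joint ranges: [-3.03, 3.03], [-0.79, 2.21], [0.23, 2.52], [-1.04, 4.18], [0, 3.07], [-2.55, 2.55]. Speed limits (rad/s): [2.22, 2.22, 2.57, 3.14, 3.14, 3.14].

### API

Orientations are given as a 3x3 rotation matrix whose columns are the frame's x, y, z axes.
In Python, from rig import read_state, camera, manip gives the robot as it stands.
- The arm moves only by the tool servo_tool, never from a script. Its argument "plan" is a list of rows, each a list of 3 entries, a list of its own where there are three numbers: the shift along the tool's x, y, z in units of 25 mm (1.0 is 25 mm), then the turn, a rotation vector about the tool's x, y, z in units of 5 degrees (1.0 is 5 degrees), then the finger opening in mm, from 0 to 85.4. A call has 1 to 5 rows; each row shifts and turns the commanded pose from where the row before left it, along the tool's axes as they then stand; what a row does not reach is not made up. A row lasts 1/12 s, in which the tool goes at most 41.7 mm and 7.16 degrees, less where a joint would pass 70% of its speed; a pose out of reach is approached as far as the arm can. A call is refused whole if a number of a shift passes 1 or a number of a turn 1, either way. A call with a gripper value outside its range is refused whole. The fingers move at their own pace and stop on an object; "grip_force" is the grip in N (left out, the last holds). Time passes only in rows, so rows that do not move let the fingers close. It gives the time, the measured TCP pose, the force, the opening and the grip force at its end, in the units of the state.
- read_state(): the state, without advancing time (a new reading comes with each control period).
- camera(name): name is "scene" or "side" or "wrist"; returns a dict with "image" (480x640x3 uint8, blue, green, red), "intrinsics" (3x3 intrinsics, pixels), "distortion" ([k1, k2, p1, p2, k3] as OpenCV has them; the pictures are not rectified), "origin" and "rotation" of the camera in the world; the wrist camera has in their place "mount" (4x4, takes a point from camera to tool coordinates, whose origin is the TCP and whose axes are the flange's). Camera axes: x right, y down, z forward; pixel columns grow to the right and rows downward; lengths in m; the calibration is good to about 2 mm. A picture is of the moment at which its call begins: read the wrist's pose just before it. There is no depth.
- manip.job_done(): hands the job in; it is judged then, once.
The state is a dict: "time": time; "joint_positions": joint angles; "joint_vel": joint speeds; "tau": joint torques, N m; "ee_pos": TCP position; "orientation": TCP orientation; "contact_force": force on the tool from outside, world axes, zero at the start; "torque": the same for the moment, N m; "gripper_width": finger opening in m; "finger_force": force on a finger pad.
Only numpy, scipy, OpenCV 4.12 (cv2) and the standard library are available. Lean on these libraries where they do the work, as an engineer would, in place of code of your own. Each camera call takes 0.05 s, during which the arm holds its last target. There are 200 camera calls.

## Working session

There is one attempt and no reset: what is moved stays moved. The work goes in short steps, Python scripts to look and compute and a tool call to move; the robot and the scene stay as the last step left them, time stands still between calls to the robot, and variables do not carry over. Pictures are saved under pics/ and viewed, at most 10 in all, crops included, and the job is handed in when it is done.

Besides the shell and the picture viewer there is one more tool, called after ">>>" as a command line: name --argument value ..., lists and objects as JSON in quotes. servo_tool: Moves the arm, as the interface text tells. Its arguments: {"type":"object","properties":{"plan":{"type":"array"},"grip_force":{"type":"number"}},"required":["plan"]}

```bash
mkdir -p pics; ls
python3 - <<'E'
from rig import read_state, camera
import cv2,numpy as np
for n in ["scene","side"]:
    c=camera(n); cv2.imwrite(f"pics/{n}0.png",c["image"])
    print(n,c["intrinsics"],c["distortion"],c["origin"],c["rotation"])
print(read_state())
E
```

```text
pics
scene [[592.39254691   0.         321.45741792]
 [  0.         592.39254691 237.88265532]
 [  0.           0.           1.        ]] [-0.16611082  0.          0.          0.          0.        ] [ 0.06302584 -0.70678676  1.24546514] [[ 0.82045197 -0.441793    0.36287397]
 [-0.57170487 -0.63013002  0.52544238]
 [-0.00347899 -0.63855705 -0.76956662]]
side [[472.68951973   0.         320.10493011]
 [  0.         472.68951973 243.76818863]
 [  0.           0.           1.        ]] [0.01044424 0.         0.         0.         0.        ] [0.07009145 0.88162762 0.73646355] [[-0.84057741 -0.31826076  0.43833743]
 [-0.54159864  0.47880315 -0.69095475]
 [ 0.01002644 -0.81820391 -0.5748407 ]]
{'time': 0.1, 'joint_positions': array([-1.31563192e+00,  3.00395922e-01,  1.52152657e+00,  5.38079333e-05,
        1.32066403e+00, -6.65877335e-02]), 'joint_vel': array([ 0.00112257, -0.00221731, -0.00307797, -0.00011037,  0.00208388,
        0.00044402]), 'tau': array([ 1.53752917e-04, -5.44376850e+01, -3.62372410e+01, -1.62339647e-04,
        3.04585439e-03, -5.19427488e-06]), 'ee_pos': array([ 0.17392529, -0.52174261,  0.40418552]), 'orientation': array([[ 9.48687028e-01,  3.16216511e-01, -2.00410954e-04],
       [ 3.16216553e-01, -9.48686535e-01,  9.74845645e-04],
       [ 1.18135116e-04, -9.88196679e-04, -9.99999505e-01]]), 'contact_force': array([-0.76318306,  0.37253856, -0.25970473]), 'torque': array([-0.02761041, -0.01327604,  0.01330743]), 'finger_force': 0.0, 'gripper_width': 0.08505706841958992}
```

View pics/scene0.png

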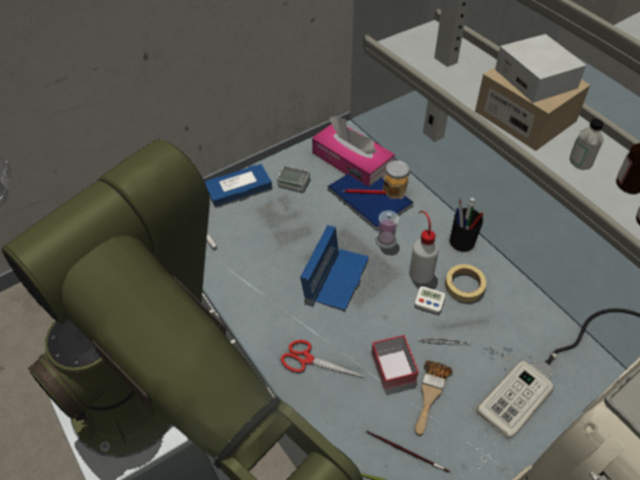

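View pics/side0.png

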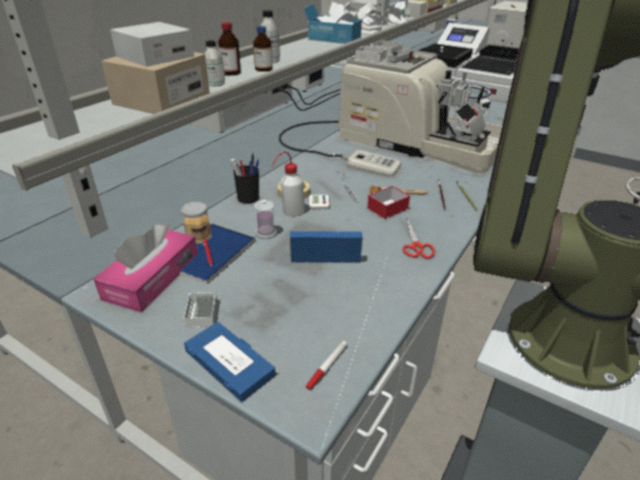

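The scene picture shows the tray standing at about (320,262), with the lid lying to its lower right at about (342,280). The side picture shows the tray's underside at (291–362, 233–262).

Run:
```python
import cv2,numpy as np
a=cv2.imread("pics/scene0.png")[215:315,280:390]; b=cv2.imread("pics/side0.png")[215:285,275:385]
A=cv2.resize(a,None,fx=5,fy=5,interpolation=cv2.INTER_CUBIC)[:350]
A=cv2.resize(a,(385,350),interpolation=cv2.INTER_CUBIC); B=cv2.resize(b,(385,245),interpolation=cv2.INTER_CUBIC)
cv2.imwrite("pics/crop0.png",np.hstack([A,np.vstack([B,np.zeros((105,385,3),np.uint8)])]))
```

```text
(no output)
```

View pics/crop0.png

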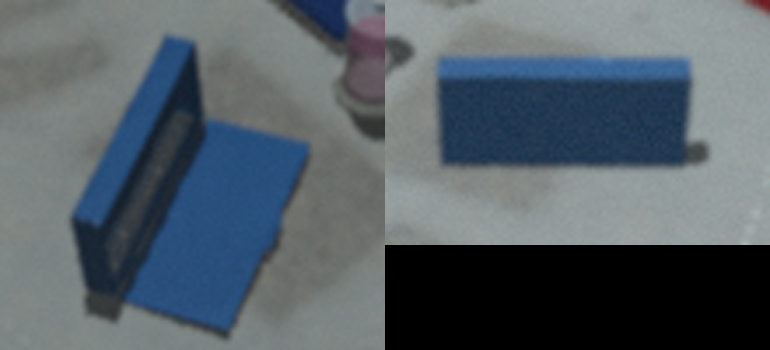

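```bash
cat > h.py <<'E'
import numpy as np,cv2
from rig import camera
CAL={}
def proj(c,P):
    R=np.array(c["rotation"]);t=-R.T@np.array(c["origin"])
    return cv2.projectPoints(np.array(P,float),cv2.Rodrigues(R.T)[0],t,np.array(c["intrinsics"]),np.array(c["distortion"]))[0].reshape(-1,2)
def ground(c,px,z=0):
    n=cv2.undistortPoints(np.array([[px]],float),np.array(c["intrinsics"]),np.array(c["distortion"])).ravel()
    r=np.array(c["rotation"])@np.array([n[0],n[1],1]);o=np.array(c["origin"]);return o+r*(z-o[2])/r[2]
E
python3 - <<'E'
from h import *
from scipy.optimize import least_squares
cs,cd=camera("scene"),camera("side")
# local (s along d from hinge, u along hinge, height)
# d direction yaw a, u = d rotated +90
S=[((301.1,277),(-.024,-1,.085)),((327.7,225.6),(-.024,1,.085)),((335.1,227),(0,1,.085)),((308.6,278.4),(0,-1,.085)),((304.9,298.4),(-.024,-1,0)),((345.1,310.7),(.086,-1,.002)),((368.6,256.4),(.086,1,.002))]
D=[((290.7,237.9),(-.024,1,.085)),((361.6,237.9),(-.024,-1,.085)),((291.3,262.1),(-.024,1,0)),((361.3,262.1),(-.024,-1,0))]
def W(p,L):
    d=np.array([np.cos(p[2]),np.sin(p[2]),0]);u=np.array([-d[1],d[0],0])
    return [np.array([p[0],p[1],0])+s*d+.09*k*u+[0,0,h] for s,k,h in L]
def f(p): return np.r_[(proj(cs,W(p,[l for _,l in S]))-[q for q,_ in S]).ravel(),(proj(cd,W(p,[l for _,l in D]))-[q for q,_ in D]).ravel()]
for a0 in (-1.5,0):
    r=least_squares(f,[.5,0,a0],x_scale=[.1,.1,.3]);print(r.x,np.degrees(r.x[2]),r.cost,r.fun.round(1))
for n,q in dict(jarbase=(388,250),bottle=(423,283),timer=(429,300)).items(): print(n,ground(cs,q))
for n,q in dict(jarbase=(265,235),bottle=(292,212),pen0=(310,386),pen1=(345,345),box=(275,375),box2=(240,395),box3=(222,325),pack=(215,318)).items(): print(n,ground(cd,q))
E
```

```text
[ 0.58716752  0.04122047 -0.97209486] -55.69693257593562 22.308173659758875 [ 0.5  0.8 -0.1 -0.5  1.2  0.6  2.2  2.3 -2.3 -0.9 -1.4 -0.6 -2.4  0.2
 -1.3 -2.1  1.  -2.6 -1.   1.2 -0.8  0.7]
[ 0.58716752  0.04122047 -0.97209486] -55.69693269494509 22.308173659758843 [ 0.5  0.8 -0.1 -0.5  1.2  0.6  2.2  2.3 -2.3 -0.9 -1.4 -0.6 -2.4  0.2
 -1.3 -2.1  1.  -2.6 -1.   1.2 -0.8  0.7]
jarbase [0.7726879  0.00603701 0.        ]
bottle [ 7.78440201e-01 -1.31128312e-01  2.22044605e-16]
timer [ 0.75627652 -0.17998129  0.        ]
jarbase [0.78210928 0.04553248 0.        ]
bottle [ 0.79133952 -0.09607233  0.        ]
pen0 [0.39356871 0.40131981 0.        ]
pen1 [0.39040718 0.27534442 0.        ]
box [0.46476504 0.41694077 0.        ]
box2 [0.49099418 0.489367   0.        ]
box3 [0.64291412 0.37203932 0.        ]
pack [6.70525882e-01 3.64366082e-01 1.11022302e-16]
```

>>> servo_tool --plan '[[[0.93, -0.58, 0], [0, 0, 0], 0], [[0.93, -0.58, 0], [0, 0, 0], 0], [[0.93, -0.58, 0], [0, 0, 0], 0], [[0.93, -0.58, 0], [0, 0, 0], 0], [[0.93, -0.58, 0], [0, 0, 0], 0]]'

```text
time: 0.62
ee_pos: [0.2619, -0.4151, 0.4046]
orientation: [[0.949, 0.316, -0.0], [0.316, -0.949, 0.0], [-0.0, -0.0, -1.0]]
contact_force: [0.5, -0.1, -0.1]
gripper_width: 0.0255
finger_force: 0.0
```

>>> servo_tool --plan '[[[0.93, -0.58, 0], [0, 0, 0], 0], [[0.93, -0.58, 0], [0, 0, 0], 0], [[0.93, -0.58, 0], [0, 0, 0], 0], [[0.93, -0.58, 0], [0, 0, 0], 0], [[0.93, -0.58, 0], [0, 0, 0], 0]]'

```text
time: 1.03
ee_pos: [0.3493, -0.3095, 0.4047]
orientation: [[0.949, 0.316, 0.0], [0.316, -0.949, 0.0], [0.0, -0.0, -1.0]]
contact_force: [1.1, -0.6, -0.4]
gripper_width: 0.0003
finger_force: 0.0
```

>>> servo_tool --plan '[[[0.93, -0.58, 0], [0, 0, 0], 0], [[0.93, -0.58, 0], [0, 0, 0], 0], [[0.93, -0.58, 0], [0, 0, 0], 0], [[0.93, -0.58, 0], [0, 0, 0], 0], [[0.93, -0.58, 0], [0, 0, 0], 0]]'

```text
time: 1.45
ee_pos: [0.4367, -0.2039, 0.4046]
orientation: [[0.949, 0.316, -0.0], [0.316, -0.949, 0.0], [-0.0, -0.0, -1.0]]
contact_force: [0.3, -0.0, 0.0]
gripper_width: -0.0002
finger_force: 0.0
```

>>> servo_tool --plan '[[[0, 0, 0], [0, 0, -1], 0], [[0, 0, 0], [0, 0, -1], 0], [[0, 0, 0], [0, 0, -1], 0], [[0, 0, 0], [0, 0, -1], 0], [[0, 0, 0], [0, 0, -1], 0]]'

```text
time: 1.87
ee_pos: [0.436, -0.205, 0.4046]
orientation: [[0.723, 0.691, -0.0], [0.691, -0.723, 0.0], [-0.0, -0.0, -1.0]]
contact_force: [-0.4, 0.1, -0.3]
gripper_width: 0.0001
finger_force: 0.0
```

>>> servo_tool --plan '[[[0, 0, 0], [0, 0, -1], 0], [[0, 0, 0], [0, 0, -1], 0], [[0, 0, 0], [0, 0, -1], 0], [[0, 0, 0], [0, 0, -1], 0], [[0, 0, 0], [0, 0, -1], 0]]'

```text
time: 2.28
ee_pos: [0.436, -0.2051, 0.4046]
orientation: [[0.363, 0.932, -0.0], [0.932, -0.363, 0.0], [0.0, -0.0, -1.0]]
contact_force: [0.5, 0.2, -0.2]
gripper_width: 0.0003
finger_force: 0.0
```

>>> servo_tool --plan '[[[0, 0, 0], [0, 0, -1], 0], [[0, 0, 0], [0, 0, -1], 0], [[0, 0, 0], [0, 0, -1], 0], [[0, 0, 0], [0, 0, -1], 0], [[0, 0, 0], [0, 0, -1], 0]]'

```text
time: 2.7
ee_pos: [0.436, -0.2051, 0.4046]
orientation: [[-0.064, 0.998, -0.0], [0.998, 0.064, 0.0], [0.0, -0.0, -1.0]]
contact_force: [0.9, -1.0, -0.6]
gripper_width: 0.0
finger_force: 0.0
```

>>> servo_tool --plan '[[[0, 0, 0], [0, 0, -1], 0], [[0, 0, 0], [0, 0, -1], 0], [[0, 0, 0], [0, 0, -1], 0], [[0, 0, 0], [0, 0, -1], 0], [[0, 0, 0], [0, 0, -1], 0]]'

```text
time: 3.12
ee_pos: [0.436, -0.2051, 0.4046]
orientation: [[-0.48, 0.877, -0.0], [0.877, 0.48, 0.0], [0.0, -0.0, -1.0]]
contact_force: [-0.3, 0.7, 0.5]
gripper_width: -0.0002
finger_force: 0.0
```

>>> servo_tool --plan '[[[0, 0, 0], [0, 0, -1], 0], [[0.16, 0.96, 0], [0, 0, 0], 0], [[0.16, 0.96, 0], [0, 0, 0], 0], [[0.16, 0.96, 0], [0, 0, 0], 0], [[0.16, 0.96, 0], [0, 0, 0], 0]]'

```text
time: 3.53
ee_pos: [0.508, -0.138, 0.4046]
orientation: [[-0.551, 0.835, -0.0], [0.835, 0.551, 0.0], [0.0, -0.0, -1.0]]
contact_force: [0.8, 0.1, 0.8]
gripper_width: -0.0001
finger_force: 0.0
```

>>> servo_tool --plan '[[[0.16, 0.96, 0], [0, 0, 0], 0], [[0.16, 0.96, 0], [0, 0, 0], 0], [[0.16, 0.96, 0], [0, 0, 0], 0], [[0.16, 0.96, 0], [0, 0, 0], 0], [[0.16, 0.96, 0], [0, 0, 0], 0]]'

```text
time: 3.95
ee_pos: [0.5972, -0.0551, 0.4045]
orientation: [[-0.551, 0.834, -0.0], [0.834, 0.551, 0.0], [0.0, -0.0, -1.0]]
contact_force: [-0.8, -0.2, 0.2]
gripper_width: -0.0001
finger_force: 0.0
```

>>> servo_tool --plan '[[[0.16, 0.96, 0], [0, 0, 0], 0], [[0.16, 0.96, 0], [0, 0, 0], 0], [[0, 0, 0], [0, 0, 0], 0]]'

```text
time: 4.2
ee_pos: [0.6338, -0.0203, 0.4038]
orientation: [[-0.553, 0.833, -0.001], [0.833, 0.553, 0.001], [0.001, -0.0, -1.0]]
contact_force: [-1.2, 0.5, -0.7]
gripper_width: -0.0001
finger_force: 0.0
```

Run:
```python
from rig import read_state, camera
import cv2,numpy as np
s=read_state(); c=camera("wrist"); cv2.imwrite("pics/w1.png",c["image"])
print(s["ee_pos"],s["orientation"],s["joint_positions"],c["mount"],c["intrinsics"],c["distortion"])
np.savez("w1.npz",p=s["ee_pos"],R=s["orientation"],M=c["mount"],K=c["intrinsics"],d=c["distortion"])
```

```text
[ 0.63383774 -0.02030056  0.40378217] [[-5.53022921e-01  8.33165881e-01 -5.13661297e-04]
 [ 8.33165678e-01  5.53023150e-01  5.90119257e-04]
 [ 7.75733819e-04 -1.01615488e-04 -9.99999694e-01]] [-8.98241230e-02  4.91262046e-01  1.25883279e+00  5.50431695e-04
  1.39206237e+00 -6.75910493e-01] [[ 9.32393558e-04 -9.61199862e-01 -2.75851329e-01  6.94852837e-02]
 [ 9.99999545e-01  8.41202770e-04  4.48898137e-04  1.02257071e-03]
 [-1.99433925e-04 -2.75851622e-01  9.61200209e-01  3.09744584e-02]
 [ 0.00000000e+00  0.00000000e+00  0.00000000e+00  1.00000000e+00]] [[395.25666412   0.         326.43402896]
 [  0.         395.25666412 241.47535759]
 [  0.           0.           1.        ]] [-0.02358813  0.          0.          0.          0.        ]
```

View pics/w1.png

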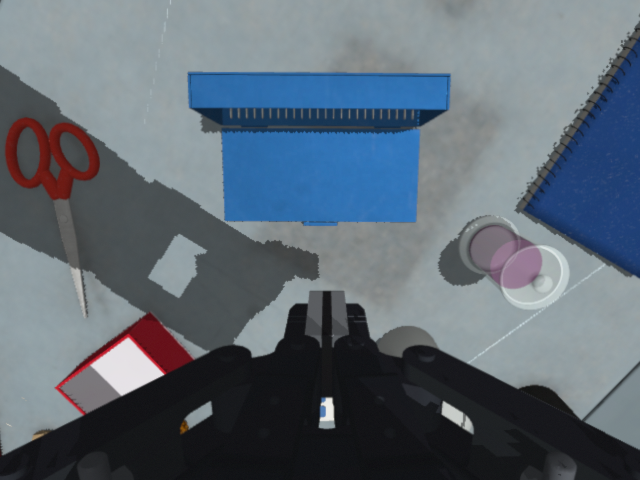

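The wrist view is square to the box. The tray rim's inner edge runs from (190,108) to (447,110). The lid's free corners are at (225,221) and (417,222), with the lip at (320,223).

Run:
```python
from h import *
w=np.load("w1.npz"); T=w["M"]; R=w["R"]@T[:3,:3]; o=w["p"]+w["R"]@T[:3,3]
c=dict(rotation=R,origin=o,intrinsics=w["K"],distortion=w["d"])
for n,q,z in [("rimL",(190,108),.085),("rimR",(447,110),.085),("lidL",(225,221),.002),("lidR",(417,222),.002),("hL",(221,131),.002),("hR",(419,131),.002),("lip",(320,224),.002),("jarb",(488,243),0)]:
    P=ground(c,q,z); print(n,P.round(4),"tool",(w["R"].T@(P-w["p"])).round(4))
```

```text
rimL [ 0.5096 -0.0026  0.085 ] tool [ 0.0832 -0.0937  0.3189]
rimR [0.659  0.0951 0.085 ] tool [0.082  0.0848 0.3188]
lidL [ 0.5623 -0.0872  0.002 ] tool [-0.0165 -0.0965  0.4018]
lidR [0.7169 0.0144 0.002 ] tool [-0.0173  0.0884  0.4018]
hL [ 0.5178 -0.0164  0.002 ] tool [ 0.0672 -0.0945  0.4018]
hR [0.6672 0.083  0.002 ] tool [0.0673 0.085  0.4018]
lip [ 0.6402 -0.039   0.002 ] tool [-0.0194 -0.005   0.4018]
jarb [0.7889 0.0363 0.    ] tool [-0.0389  0.1605  0.4037]
```

>>> servo_tool --plan '[[[0.7, -0.06, 0.9], [0, 0, 0], 0], [[0.7, -0.06, 0.9], [0, 0, 0], 0], [[0.6, -0.06, 0.9], [0, 0, 0], 0], [[0, 0, 0.9], [0, 0, 0], 0], [[0, 0, 0.9], [0, 0, 0], 0]]'

```text
time: 4.67
ee_pos: [0.5998, 0.0163, 0.2915]
orientation: [[-0.551, 0.834, 0.0], [0.834, 0.551, -0.0], [-0.0, 0.0, -1.0]]
contact_force: [0.8, 0.6, -0.1]
gripper_width: 0.0003
finger_force: 0.0
```

>>> servo_tool --plan '[[[0, 0, 0.9], [0, 0, 0], 0], [[0, 0, 0.9], [0, 0, 0], 0], [[0, 0, 0.1], [0, 0, 0], 0], [[0.1, 0, 0], [0, 0, 0], 0], [[0, 0, 0], [0, 0, 0], 0]]'

```text
time: 5.08
ee_pos: [0.5993, 0.0183, 0.246]
orientation: [[-0.551, 0.835, 0.001], [0.835, 0.551, -0.0], [-0.001, 0.001, -1.0]]
contact_force: [0.1, -0.6, -0.7]
gripper_width: -0.0001
finger_force: 0.0
```

Run:
```python
from rig import read_state, camera
import cv2,numpy as np
s=read_state(); print(s["ee_pos"],s["contact_force"])
a=camera("side")["image"][180:300,240:400]; b=camera("wrist")["image"]
cv2.imwrite("pics/x2.png",np.hstack([cv2.resize(a,(400,300),interpolation=cv2.INTER_CUBIC),cv2.resize(b,(400,300))]))
```

```text
[0.59934869 0.01829607 0.24597513] [ 0.1090317  -0.57039699 -0.67317665]
```

View pics/x2.png

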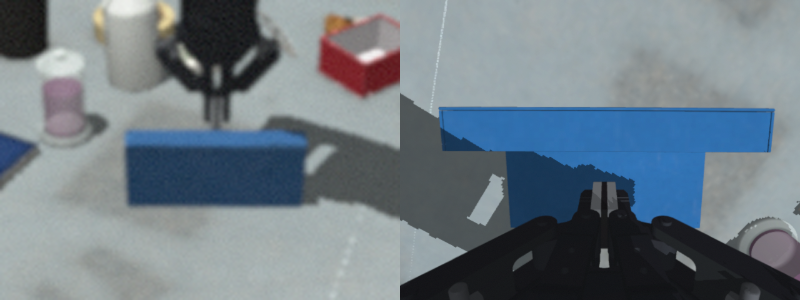

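>>> servo_tool --plan '[[[0.25, 0, 0.2], [0, 0, 0], 0], [[0.25, 0, 0], [0, 0, 0], 0], [[0.25, 0, 0], [0, 0, 0], 0], [[0.42, 0, -0.05], [0, -0.5, 0], 0], [[0.42, 0, -0.05], [0, -0.5, 0], 0]]'

```text
time: 5.6
ee_pos: [0.577, 0.0522, 0.2419]
orientation: [[-0.549, 0.835, 0.049], [0.831, 0.551, -0.074], [-0.089, 0.0, -0.996]]
contact_force: [0.3, 0.0, -0.8]
gripper_width: 0.0004
finger_force: 0.2
```

>>> servo_tool --plan '[[[0.42, 0, -0.05], [0, -0.5, 0], 0], [[0.42, 0, -0.05], [0, -0.5, 0], 0], [[0.42, 0, -0.05], [0, -0.5, 0], 0], [[0.42, 0, -0.05], [0, -0.5, 0], 0], [[0.42, 0, -0.05], [0, -0.5, 0], 0]]'

```text
time: 6.02
ee_pos: [0.5478, 0.0965, 0.2391]
orientation: [[-0.525, 0.834, 0.168], [0.795, 0.552, -0.252], [-0.303, 0.001, -0.953]]
contact_force: [0.8, -0.8, -0.1]
gripper_width: -0.0001
finger_force: 0.1
```

>>> servo_tool --plan '[[[0.42, 0, -0.05], [0, -0.5, 0], 0], [[0.42, 0, -0.05], [0, -0.5, 0], 0], [[0, 0, 0], [0, 0, 0], 0]]'

```text
time: 6.27
ee_pos: [0.5359, 0.1145, 0.2342]
orientation: [[-0.51, 0.833, 0.212], [0.769, 0.553, -0.32], [-0.384, -0.0, -0.923]]
contact_force: [-0.2, 0.7, -0.2]
gripper_width: -0.0
finger_force: 0.0
```

Run:
```python
from rig import read_state, camera
import cv2,numpy as np
s=read_state(); print(s["ee_pos"],s["contact_force"],s["joint_positions"])
a=camera("side")["image"][180:300,240:400]; b=camera("scene")["image"][200:320,260:420]
cv2.imwrite("pics/x3.png",np.hstack([cv2.resize(a,(400,300),interpolation=cv2.INTER_CUBIC),cv2.resize(b,(400,300))]))
```

```text
[0.5358725  0.11446709 0.23417265] [-0.18899431  0.69585188 -0.15941581] [ 0.18985668  0.48821812  1.70978473 -0.49249847  0.84800012 -0.08387742]
```

View pics/x3.png

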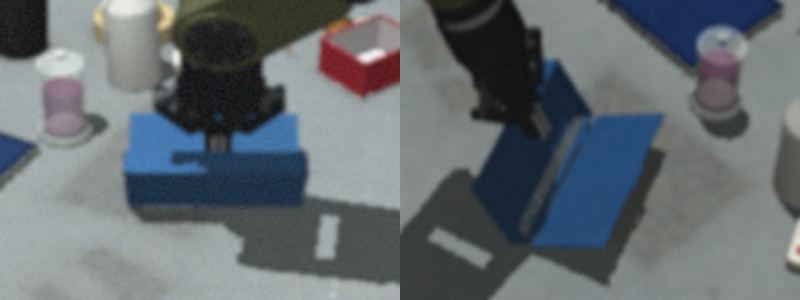

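The tray is tilting about its base edge without sliding, and the lid is coming up.

>>> servo_tool --plan '[[[0.42, 0, -0.05], [0, -0.5, 0], 0], [[0.42, 0, -0.05], [0, -0.5, 0], 0], [[0.42, 0, -0.05], [0, -0.5, 0], 0], [[0.42, 0, -0.05], [0, -0.5, 0], 0], [[0.42, 0, -0.05], [0, -0.5, 0], 0]]'

```text
time: 6.78
ee_pos: [0.5099, 0.1539, 0.2159]
orientation: [[-0.45, 0.835, 0.316], [0.684, 0.55, -0.479], [-0.574, 0.001, -0.819]]
contact_force: [0.2, -0.7, 0.8]
gripper_width: 0.0001
finger_force: 0.0
```

>>> servo_tool --plan '[[[0.42, 0, -0.05], [0, -0.5, 0], 0], [[0.42, 0, -0.05], [0, -0.5, 0], 0], [[0.42, 0, -0.05], [0, -0.5, 0], 0], [[0.42, 0, -0.05], [0, -0.5, 0], 0], [[0, 0, 0], [0, 0, 0], 0]]'

```text
time: 7.2
ee_pos: [0.4896, 0.1844, 0.1924]
orientation: [[-0.391, 0.834, 0.389], [0.589, 0.551, -0.591], [-0.707, -0.002, -0.707]]
contact_force: [0.0, -0.1, -1.2]
gripper_width: 0.0001
finger_force: 0.0
```

Run:
```python
from rig import read_state, camera
import cv2,numpy as np
s=read_state(); print(s["ee_pos"],s["contact_force"],s["joint_positions"])
a=camera("side")["image"][180:300,240:400]; b=camera("scene")["image"][200:320,260:420]
cv2.imwrite("pics/x4.png",np.hstack([cv2.resize(a,(400,300),interpolation=cv2.INTER_CUBIC),cv2.resize(b,(400,300))]))
```

```text
[0.48957795 0.18435073 0.19244861] [ 0.04455986 -0.06201415 -1.22196168] [ 0.384853    0.54592458  1.79466915 -1.03554192  0.93827168  0.50612916]
```

View pics/x4.png

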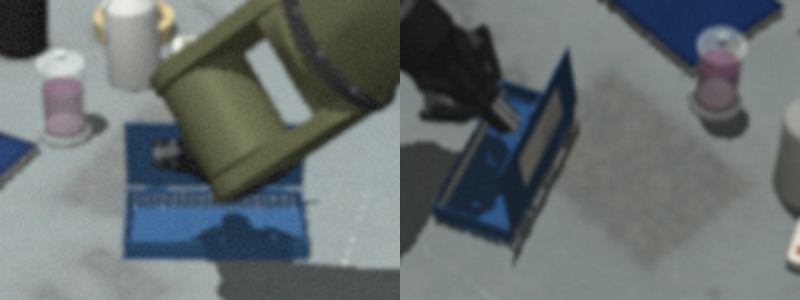

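The tray has fallen onto its base and the lid is standing up. I'll back the fingers out and return the tool to vertical.

>>> servo_tool --plan '[[[0, 0, -0.9], [0, 0, 0], 0], [[0, 0, -0.9], [0, 0, 0], 0], [[0, 0, -0.8], [0, 1, 0], 0], [[0, 0, -0.8], [0, 1, 0], 0], [[0, 0, -0.8], [0, 1, 0], 0]]'

```text
time: 7.72
ee_pos: [0.4513, 0.2428, 0.2724]
orientation: [[-0.479, 0.834, 0.273], [0.726, 0.552, -0.411], [-0.494, 0.001, -0.869]]
contact_force: [-0.3, 0.9, -0.2]
gripper_width: -0.0001
finger_force: 0.0
```

>>> servo_tool --plan '[[[0, 0, -0.8], [0, 1, 0], 0], [[0, 0, -0.8], [0, 1, 0], 0], [[0, 0, -0.8], [0, 1, 0], 0], [[0, 0, -0.8], [0, 1, 0], 0], [[0, 0, -0.8], [0, 1, 0], 0]]'

```text
time: 8.13
ee_pos: [0.4328, 0.2707, 0.3662]
orientation: [[-0.55, 0.834, 0.047], [0.831, 0.552, -0.065], [-0.08, 0.003, -0.997]]
contact_force: [-0.9, -0.1, 0.1]
gripper_width: 0.0002
finger_force: 0.0
```

>>> servo_tool --plan '[[[0, 0, -0.8], [0, 1, 0], 0], [[0, 0, 0], [0, 0, 0], 0], [[-0.9, 0, 0], [0, 0, 0], 0], [[-0.9, 0, 0], [0, 0, 0], 0], [[-0.9, 0, 0], [0, 0, 0], 0]]'

```text
time: 8.55
ee_pos: [0.4695, 0.2147, 0.3845]
orientation: [[-0.552, 0.834, 0.001], [0.834, 0.552, 0.001], [0.0, 0.002, -1.0]]
contact_force: [-0.1, 1.0, 0.5]
gripper_width: 0.0001
finger_force: 0.0
```

>>> servo_tool --plan '[[[-0.9, 0, 0], [0, 0, 0], 0], [[-0.9, 0, 0], [0, 0, 0], 0], [[-0.9, 0, 0], [0, 0, 0], 0], [[-0.9, 0, 0], [0, 0, 0], 0], [[-0.9, 0, 0], [0, 0, 0], 0]]'

```text
time: 8.97
ee_pos: [0.5316, 0.1204, 0.3844]
orientation: [[-0.551, 0.834, 0.001], [0.834, 0.551, 0.001], [0.0, 0.002, -1.0]]
contact_force: [0.4, 0.3, 1.4]
gripper_width: -0.0004
finger_force: 0.0
```

>>> servo_tool --plan '[[[-0.9, 0, 0], [0, 0, 0], 0], [[-0.9, 0, 0], [0, 0, 0], 0], [[-0.9, 0, 0], [0, 0, 0], 0], [[-0.9, 0, 0], [0, 0, 0], 0], [[0, 0, 0], [0, 0, 0], 0]]'

```text
time: 9.38
ee_pos: [0.5819, 0.0435, 0.384]
orientation: [[-0.549, 0.836, 0.001], [0.836, 0.549, 0.0], [-0.001, 0.001, -1.0]]
contact_force: [-0.8, 0.6, -0.3]
gripper_width: 0.0001
finger_force: 0.0
```

Run:
```python
from rig import read_state, camera
import cv2,numpy as np
s=read_state(); c=camera("wrist"); cv2.imwrite("pics/w5.png",c["image"])
print(s["ee_pos"],s["orientation"],s["joint_positions"])
np.savez("w5.npz",p=s["ee_pos"],R=s["orientation"],M=c["mount"],K=c["intrinsics"],d=c["distortion"])
```

```text
[0.58185822 0.04345509 0.38401566] [[-5.48914896e-01  8.35876969e-01  1.45930923e-03]
 [ 8.35878013e-01  5.48915203e-01  2.17135987e-04]
 [-6.19538048e-04  1.33899367e-03 -9.99998912e-01]] [ 1.17519457e-02  3.90718471e-01  1.44825707e+00  2.07468198e-04
  1.30115536e+00 -5.69369239e-01]
```

View pics/w5.png

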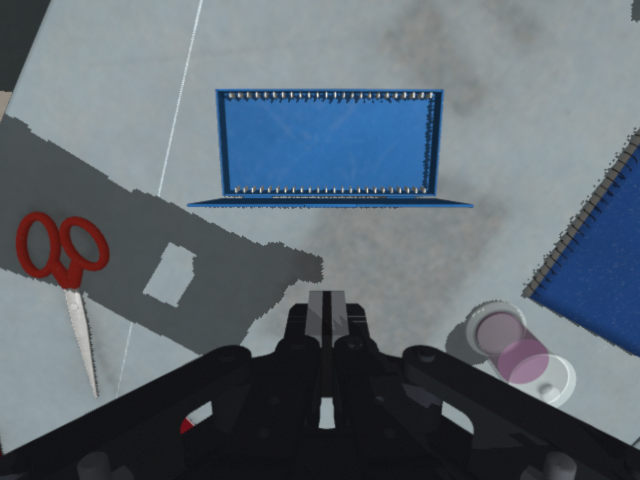

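The tray lies flat. Its far rim runs from (216,90) to (443,90), the hinge line is at row 197, and the raised lid's top edge runs from (188,206) to (472,206).

Run:
```python
from h import *
w=np.load("w5.npz"); T=w["M"]; R=w["R"]@T[:3,:3]; o=w["p"]+w["R"]@T[:3,3]
c=dict(rotation=R,origin=o,intrinsics=w["K"],distortion=w["d"])
for n,q,z in [("rimL",(216,90),.024),("rimR",(443,90),.024),("hL",(222,197),.024),("hR",(438,197),.024),("eL",(188,206),.112),("eR",(472,206),.112)]:
    P=ground(c,q,z); print(n,P.round(4),"tool",(w["R"].T@(P-w["p"])).round(4))
```

```text
rimL [0.4569 0.079  0.024 ] tool [ 0.0985 -0.0855  0.3598]
rimR [0.6055 0.1768 0.024 ] tool [0.0987 0.0925 0.3601]
hL [0.5024 0.0076 0.024 ] tool [ 0.0139 -0.0866  0.3599]
hR [0.6541 0.1074 0.024 ] tool [0.014  0.095  0.3601]
eL [0.4987 0.0164 0.112 ] tool [ 0.0232 -0.0847  0.2719]
eR [0.646  0.1132 0.112 ] tool [0.0233 0.0915 0.2721]
```

>>> servo_tool --plan '[[[-1, 0.07, 0], [0, 0, 0], 0], [[-1, 0.07, 0], [0, 0, 0], 0], [[0, 0, 0.9], [0, 0, 0], 0], [[0, 0, 0.9], [0, 0, 0], 0], [[0, 0, 0.9], [0, 0, 0], 0]]'

```text
time: 9.85
ee_pos: [0.6107, 0.0072, 0.316]
orientation: [[-0.551, 0.834, 0.001], [0.834, 0.551, 0.001], [-0.0, 0.002, -1.0]]
contact_force: [0.4, 0.7, -1.1]
gripper_width: -0.0002
finger_force: 0.0
```

>>> servo_tool --plan '[[[0, 0, 0.9], [0, 0, 0], 0], [[0, 0, 0.9], [0, 0, 0], 0], [[0, 0, 0.5], [0, 0, 0], 0], [[0.4, 0, 0], [0, 0, 0], 0], [[0.4, 0, 0], [0, 0, 0], 0]]'

```text
time: 10.27
ee_pos: [0.5995, 0.0245, 0.2595]
orientation: [[-0.551, 0.835, -0.0], [0.835, 0.551, 0.0], [0.0, 0.0, -1.0]]
contact_force: [0.1, 0.5, 0.5]
gripper_width: -0.0003
finger_force: 0.0
```

>>> servo_tool --plan '[[[0.4, 0, 0], [0, 0, 0], 0], [[0.4, 0, 0], [0, 0, 0], 0], [[0.4, 0, 0], [0, 0, 0], 0], [[0.4, 0, 0], [0, 0, 0], 0], [[0.4, 0, 0], [0, 0, 0], 0]]'

```text
time: 10.68
ee_pos: [0.5717, 0.0667, 0.2597]
orientation: [[-0.551, 0.834, 0.001], [0.834, 0.551, 0.0], [-0.0, 0.001, -1.0]]
contact_force: [1.3, -1.3, 0.1]
gripper_width: -0.0001
finger_force: 0.2
```

>>> servo_tool --plan '[[[0.4, 0, 0], [0, 0, 0], 0], [[0.4, 0, 0], [0, 0, 0], 0], [[0.4, 0, 0], [0, 0, 0], 0], [[0.27, 0, 0.28], [0, 0, 0], 0], [[0.27, 0, 0.28], [0, 0, 0], 0]]'

```text
time: 11.1
ee_pos: [0.548, 0.1027, 0.2449]
orientation: [[-0.551, 0.834, 0.001], [0.834, 0.551, 0.0], [-0.0, 0.001, -1.0]]
contact_force: [0.9, -0.0, -0.1]
gripper_width: -0.0001
finger_force: 0.1
```

>>> servo_tool --plan '[[[0.27, 0, 0.28], [0, 0, 0], 0], [[0.1, 0, 0.3], [0, 0, 0], 0], [[0.1, 0, 0.3], [0, 0, 0], 0], [[0, 0, 0.3], [0, 0, 0], 0], [[0, 0, 0], [0, 0, 0], 0]]'

```text
time: 11.52
ee_pos: [0.5416, 0.1116, 0.2138]
orientation: [[-0.551, 0.835, -0.003], [0.835, 0.551, -0.0], [0.001, -0.002, -1.0]]
contact_force: [-0.1, -0.2, -0.2]
gripper_width: 0.0
finger_force: 0.0
```

>>> servo_tool --plan '[[[0, 0, 0.2], [0, 0, 0], 0], [[0, 0, 0.2], [0, 0, 0], 0], [[0, 0, 0.1], [0, 0, 0], 0], [[0, 0, 0], [0, 0, 0], 0]]'

```text
time: 11.85
ee_pos: [0.5419, 0.1116, 0.2026]
orientation: [[-0.551, 0.835, -0.001], [0.835, 0.551, -0.0], [0.0, -0.001, -1.0]]
contact_force: [0.1, 0.1, 0.5]
gripper_width: -0.0003
finger_force: 0.0
```

>>> servo_tool --plan '[[[0, 0, 0.08], [0, 0, 0], 0], [[0, 0, 0], [0, 0, 0], 0]]'

```text
time: 12.02
ee_pos: [0.5419, 0.1117, 0.2011]
orientation: [[-0.551, 0.835, -0.0], [0.835, 0.551, -0.0], [0.0, -0.0, -1.0]]
contact_force: [0.4, -0.2, 0.1]
gripper_width: 0.0003
finger_force: 0.0
```

>>> servo_tool --plan '[[[0, 0, 0.06], [0, 0, 0], 0], [[0, 0, 0], [0, 0, 0], 0]]'

```text
time: 12.18
ee_pos: [0.542, 0.1118, 0.2001]
orientation: [[-0.551, 0.834, 0.001], [0.834, 0.551, 0.0], [-0.0, 0.001, -1.0]]
contact_force: [0.0, -0.8, 2.3]
gripper_width: 0.0001
finger_force: 1.1
```

>>> servo_tool --plan '[[[0, 0, 0.04], [0, 0, 0], 0], [[0, 0, 0], [0, 0, 0], 0]]'

```text
time: 12.35
ee_pos: [0.5421, 0.1118, 0.1998]
orientation: [[-0.551, 0.834, 0.001], [0.834, 0.551, 0.0], [-0.0, 0.001, -1.0]]
contact_force: [-5.6, -0.4, 13.1]
gripper_width: 0.0001
finger_force: 6.5
```

>>> servo_tool --plan '[[[0, 0, 0.02], [0, 0, 0], 0], [[0, 0, 0], [0, 0, 0], 0]]'

```text
time: 12.52
ee_pos: [0.5421, 0.1119, 0.1997]
orientation: [[-0.551, 0.834, 0.001], [0.834, 0.551, 0.0], [-0.0, 0.001, -1.0]]
contact_force: [-6.5, -1.6, 18.2]
gripper_width: -0.0001
finger_force: 9.2
```

>>> servo_tool --plan '[[[0, 0, -0.1], [0, 0, 0], 0], [[0, 0, -0.6], [0, 0, 0], 0], [[0, 0, -1], [0, 0, 0], 0], [[0, 0, -1], [0, 0, 0], 0], [[0, 0, -1], [0, 0, 0], 0]]'

```text
time: 12.93
ee_pos: [0.5418, 0.1118, 0.2918]
orientation: [[-0.551, 0.834, -0.0], [0.834, 0.551, 0.0], [0.0, -0.0, -1.0]]
contact_force: [0.6, -0.6, -0.2]
gripper_width: -0.0001
finger_force: 0.0
```

>>> servo_tool --plan '[[[-1, 0, -1], [0, 0, 0], 0], [[-1, 0, -1], [0, 0, 0], 0], [[-1, 0, -1], [0, 0, 0], 0], [[-1, 0, -1], [0, 0, 0], 0], [[0, 0, 0], [0, 0, 0], 0]]'

```text
time: 13.35
ee_pos: [0.5985, 0.0252, 0.3959]
orientation: [[-0.549, 0.836, 0.008], [0.836, 0.549, -0.001], [-0.005, 0.006, -1.0]]
contact_force: [-0.4, 1.3, 0.5]
gripper_width: 0.0001
finger_force: 0.0
```

Run:
```python
from rig import read_state, camera
import cv2,numpy as np
s=read_state(); print(s["ee_pos"],s["contact_force"])
a=camera("side")["image"][180:300,240:400]; b=camera("wrist")["image"]
cv2.imwrite("pics/x6.png",np.hstack([cv2.resize(a,(400,300),interpolation=cv2.INTER_CUBIC),cv2.resize(b,(400,300))]))
```

```text
[0.59851054 0.02523499 0.39588603] [-0.40846899  1.31138144  0.50507675]
```

View pics/x6.png

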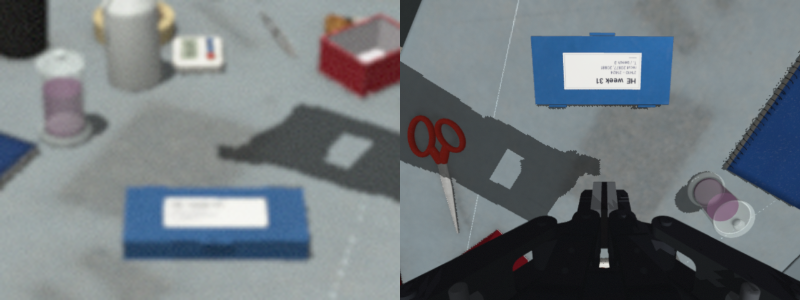

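The box lies closed and flat where it stood, at (125–308, 187–258) in the side crop. The bystanders in view haven't moved and the arm is clear.

```bash
python3 -c "
from rig import manip
print(manip.job_done())"
```

```text
the job is handed in; nothing more can be done
None
```

The tray was tipped onto its base where it stood, the lid was pushed over and pressed shut with about 18 N, no other object was touched, and the job was handed in at about 13.5 s.

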